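# Clip the casting mould shut

## Robot

A 6-joint arm with a two-finger parallel gripper is mounted at the origin on the work surface. World frame = base frame: x ahead of the robot, y to its left, z up, the work surface at z = 0. Lengths are in mm, angles in degrees, forces in N, time in s.
With the tool pointing down it reaches from about 350 to 850 mm from the base axis. Payload 8.1 kg.
Tool frame: the origin (TCP) lies at the very end of the fingers, on their centre line; the grasp point (between the pads) lies 19 mm behind it (r.grip_depth is the distance from the TCP to the grasp point, in mm); z points along the fingers, y is the direction in which the jaws open and shut (so a half turn about z gives the same grasp; the last joint's range is limited). The gripper opens to 85 mm and grips with 20 to 120 N. Pads are 22 mm wide; open, the fingers measure 114 mm over their backs; the gripper's body (76 mm by 85 mm) begins 54 mm behind the grasp point. The pads swing forward as they close: fully open they stand 13 mm farther back than shut.
Start: joints at [59.794, 7.471, 85.268, -0, 87.261, -4.893], TCP at [256.52, 542.404, 231.292] pointing down, gripper open.
Joint ranges: [-169.43, 169.43], [-51.17, 129.36], [1.28, 143.12], [-76.62, 256.62], [0, 156.53], [-152.29, 152.29]. Speed limits (degrees/s): [136.94, 136.94, 159.86, 180, 180, 180].

## Interface

Orientations are given as [roll, pitch, yaw] about the fixed x, y, z axes, in that order (R = Rz(yaw) Ry(pitch) Rx(roll)).
In Python, from bench import status, viewer, hand_in, r gives the robot as it stands.
- The arm moves only by the shell command python3 -m crank 'ROWS' [OPENING] [FORCE]. ROWS is a JSON object of lists of equal length, an entry for each row: "slide": the shift along the tool's x, y, z in m, a list of three; "twist": the turn about the tool's z in rad. A call has 1 to 8 rows; each row shifts and turns the commanded pose from where the row before left it, along the tool's axes as they then stand; what a row does not reach is not made up. A row lasts 1/10 s, in which the tool goes at most 50 mm and 8.59 degrees, less where a joint would pass 70% of its speed; a pose out of reach is approached as far as the arm can. A call with a gripper value outside its range is refused whole. OPENING is the closure, from 0 (fully open) to 1 (shut), set as the call begins (- or left out, the last holds). The fingers move at their own pace and stop on an object; FORCE is the grip in N (left out, the last holds). Time passes only in rows, so rows that do not move let the fingers close. It gives the time, the measured TCP pose, the force and the opening at its end, in the units of the state.
- status.sense(): the state, without advancing time (a new reading comes with each control period).
- viewer.snapshot(name): name is "scene" or "top" or "wrist"; returns a dict with "img" (400x640x3 uint8, red, green, blue), "fx", "fy", "cx", "cy" (pixels), "R" (3x3) and "t" (3): a world point X has camera coordinates R X + t; the wrist camera has in their place "hand_eye" (4x4, takes a point from camera to tool coordinates, whose origin is the TCP and whose axes are the flange's). Camera axes: x right, y down, z forward; pixel columns grow to the right and rows downward; lengths in mm; the calibration is good to about 2 mm. A picture is of the moment at which its call begins: read the wrist's pose just before it. There is no depth.
- hand_in(): hands the job in, once; it reports no verdict.
The state is a dict: "time": time; "joint_pos": joint angles; "qd": joint speeds; "joint_efforts": joint torques, N m; "tool_pos": TCP position; "tcp_rot": TCP orientation; "ft_force": force on the tool from outside, world axes, zero at the start; "wrist_torque": the same for the moment, N m; "finger_gap": finger opening in mm.
Only numpy, scipy, OpenCV 4.12 (cv2) and the standard library are available. Lean on these libraries where they do the work, as an engineer would, in place of code of your own. Each camera call takes 0.05 s, during which the arm holds its last target.

## Task

Take the spare spring clip off the plywood rail by squeezing its handles, and clip it upright and squarely onto the mould's bare flange, centred on the strip of masking tape and pushed right down so that its bridge sits on the flange. Let it go there and do not disturb the two castings and the roll of tape that lie between rail and mould.

Things in the scene. Friction and masses are not known exactly. Their poses are not given: they have to be found in the camera images.
- clip: the spare spring clip, steel with black grips and pads, 0.16 kg, sits astride the rail's top edge, jaws down, handles up, 26 mm wide along y. Origin: middle of the underside of the bridge (18 x 24 x 14 mm) that joins its two arms; seated, this rests on the edge's top. x: the way handles and jaws open and close, across the edge; y along the edge; z up. Arms pivot at x = -11 and 11, z = 10 mm.
- clip_handles (a point): point midway between the spare clip's two handles, 50 mm above its origin: squeeze here along the clip's x. Handles are plates 26 mm wide along y, up to 70 mm above the origin. On the rail they measure 54 mm over the outer faces here, 63 mm at the tips; squeezed to their stops 34 mm, upright and parallel. Squeezing takes about 15 N a side here; grip with 40 N or so to reach the stops.
- clip_jaws (a point): point midway between the spare clip's jaw pads, 36 mm below its origin. Jaws reach 44 mm below the origin; black pads cover the lowest 16 mm. Fully squeezed they stand at least 30 mm apart. Let go, springs shut them: about 9 N on a 14 mm edge.
- clip_arm_a (a joint): swing of the spare clip's +x arm, rad: 0 jaws shut, 0.12 gripping a 14 mm edge, 0.36 fully squeezed (stop)
- clip_arm_b (a joint): the same for the -x arm
- rail: clip rail: upright plywood board 14 mm thick, 220 mm long along its y, top edge 110 mm above the table, on a 70 mm wide foot, fixed to the table. Origin under its centre, z up. A wooden clothes peg that stays where it is stands on it at y = +85 mm, reaching 143 mm above the table. The spare clip sits at y -75 to +20 mm.
- mould: white two-part casting mould, 200 mm long along its y, standing fixed on the table; body 70 mm thick up to 65 mm high, above it an upright flange 14 mm thick (the two halves' rims back to back) up to 115 mm. A round pouring spout, 34 mm across and 121 mm high, divides the flange in the middle. Origin under the centre, z up.
- tape_mark: strip of masking tape folded over the mould's flange (40 mm along the flange, whole height), midway along the bare half, 58 mm from the spout's centre; on either half. Origin: middle of the flange's top edge, 115 mm above the table; x across the flange, y along it, z up. The clip belongs here.
- fitted_clip: a clip like the spare one already fitted on the mould's other half, 58 mm from the spout's centre; rigid, stays there; its handles reach 70 mm above the flange's top, so pass well above. Origin as for the spare clip.
- cast_a: grey knob-shaped casting, 40 mm across, 45 mm tall, loose bystander; origin at its underside's centre
- cast_b: pinkish tapered casting, 44 mm across, 34 mm tall, loose bystander; origin at its underside's centre
- tape_roll: roll of masking tape lying flat, 80 mm across, 24 mm tall, loose bystander; origin at its underside's centre

How it is judged (in metres and radians):
On the way:
1. the spare clip is off the rail, held clear above it (z of clip in the frame of rail above 0.158 m and contact force between clip and rail below 0.1 N), for 0.1 s.
At the end, for the whole second after the job is handed in: Let go and at rest, the spare clip grips the flange over the tape (arms 0.03 to 0.22 rad, over 2 N): within 20 mm of the tape's middle along the flange, 8 mm across, bridge -4 to 10 mm above the top, leaning under 0.2 rad, square within 0.25 rad (y of clip in the frame of tape_mark between -0.02 and 0.02 m and x of clip in the frame of tape_mark between -0.008 and 0.008 m and z of clip in the frame of tape_mark between -0.004 and 0.01 m and angle between clip's own z axis and vertical below 0.2 rad and angle between the x axis of clip and the x axis of tape_mark, either way round below 0.25 rad and value of joint clip_arm_a between 0.03 and 0.22 rad and value of joint clip_arm_b between 0.03 and 0.22 rad and contact force between clip and mould above 2 N and linear speed of clip below 0.02 m/s); the robot touches nothing.
It fails at once if one of the two castings or the tape roll is moved by more than 30 mm (distance of any of cast_a, cast_b, tape_roll from where it was at the start of the episode above 0.03 m).
It also fails if it takes over 38 s, if anything falls off the work surface, if the arm or the gripper's body presses on something with over 40 N, if the wrist force passes 120 N, or if a joint passes its speed limit or range.

## Working session

There is one attempt and no reset: what is moved stays moved. The work goes in short steps, Python scripts to look and compute and a shell command to move; the robot and the scene stay as the last step left them, time stands still between calls to the robot, and variables do not carry over. Pictures are saved under pics/ and viewed, and the job is handed in when it is done.

```bash
ls; mkdir -p pics; python3 - <<'E'
from bench import status, viewer, r
import cv2,pickle
s=status.sense(); print(s)
d={}
for n in ["scene","top"]:
    v=viewer.snapshot(n); d[n]=v
    cv2.imwrite(f"pics/{n}0.png",v["img"][:,:,::-1])
    print(n,{k:v[k] for k in v if k!="img"})
pickle.dump(d,open("d0.pkl","wb"))
E
```

```text
pics
{'time': 0.0, 'joint_pos': array([ 5.97924231e+01,  7.51664026e+00,  8.53297539e+01, -9.61564537e-04,
        8.72597979e+01, -4.89388305e+00]), 'qd': array([-0.12492553, -0.0944996 ,  0.05360329, -0.04498952,  0.01621824,
        0.11006912]), 'joint_efforts': array([ 6.74946314e-04, -5.69390774e+01, -5.00562286e+01, -1.03820410e-04,
        1.42108114e-02,  9.58626373e-06]), 'tool_pos': array([256.26262003, 541.91931773, 230.22389238]), 'tcp_rot': array([-1.79894113e+02, -8.10241814e-03,  1.54686346e+02]), 'ft_force': array([ 1.04906398, -0.43101038,  0.41614159]), 'wrist_torque': array([-0.03336151,  0.03199439,  0.00301865]), 'finger_gap': 85.25377170591264}
scene {'fx': 489.1697888363132, 'fy': 489.1697888363132, 'cx': 315.4000996049422, 'cy': 199.17876376202116, 'R': array([[ 0.40188493,  0.9156083 , -0.01224531],
       [ 0.75476691, -0.33879992, -0.56173083],
       [-0.51847412,  0.2165088 , -0.82722943]]), 't': array([-231.96122513, -368.76102299, 1387.80521787])}
top {'fx': 434.380671677129, 'fy': 434.380671677129, 'cx': 320.23813764557036, 'cy': 195.36957274869673, 'R': array([[-0.02889843, -0.99949894,  0.01291281],
       [-0.99061568,  0.02691038, -0.13400149],
       [ 0.13358686, -0.01666407, -0.990897  ]]), 't': array([ -7.359077  , 611.98066313, 977.94461812])}
```

View pics/scene0.png

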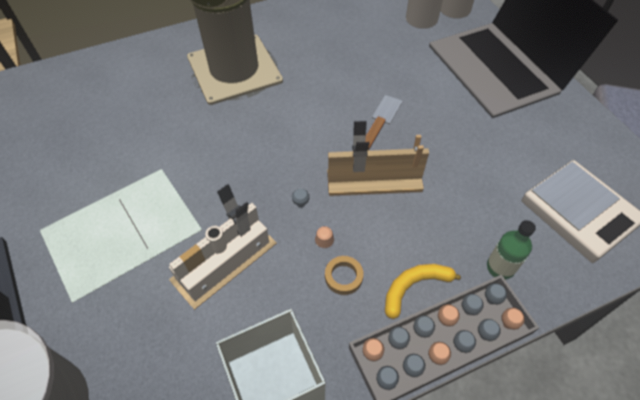

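View pics/top0.png

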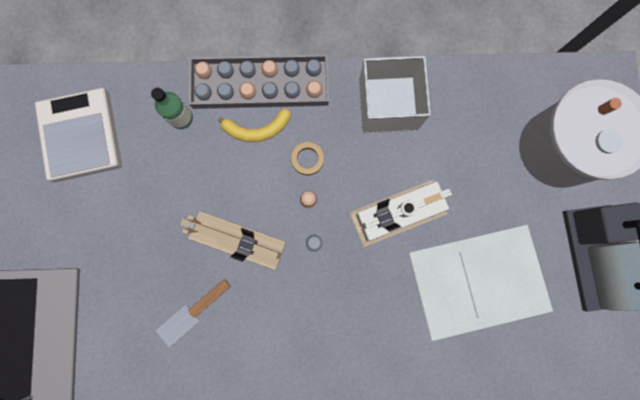

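```bash
python3 - <<'E'
import pickle,cv2
d=pickle.load(open("d0.pkl","rb"))
t=d["top"]["img"][:,:,::-1]; s=d["scene"]["img"][:,:,::-1]
cv2.imwrite("pics/c1.png",cv2.resize(t[200:280,175:295],None,fx=6,fy=6,interpolation=cv2.INTER_CUBIC))
cv2.imwrite("pics/c2.png",cv2.resize(t[170:250,340:460],None,fx=6,fy=6,interpolation=cv2.INTER_CUBIC))
cv2.imwrite("pics/c3.png",cv2.resize(s[110:210,320:440],None,fx=6,fy=6,interpolation=cv2.INTER_CUBIC))
cv2.imwrite("pics/c4.png",cv2.resize(s[175:305,160:285],None,fx=4.6,fy=4.6,interpolation=cv2.INTER_CUBIC))
E
```

```text
(no output)
```

View pics/c1.png

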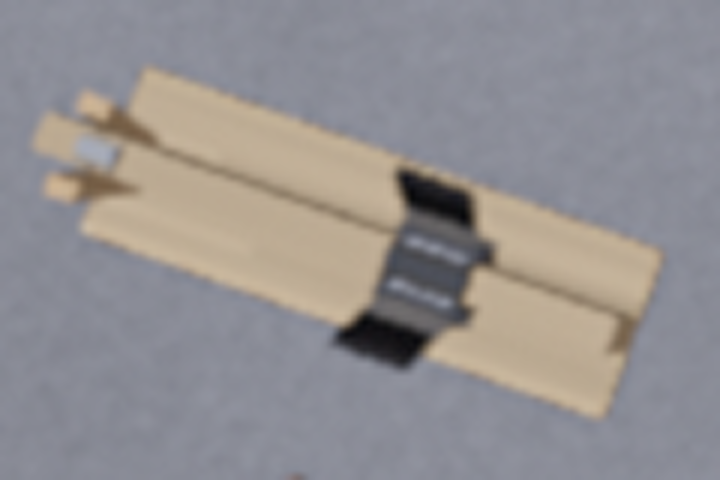

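View pics/c2.png

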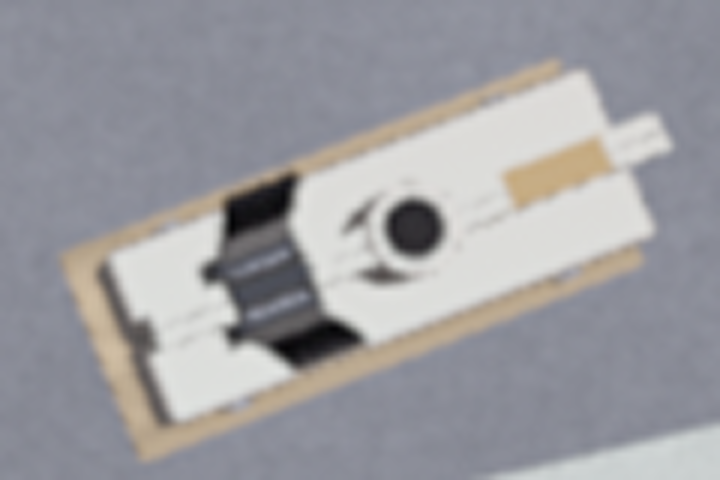

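View pics/c3.png

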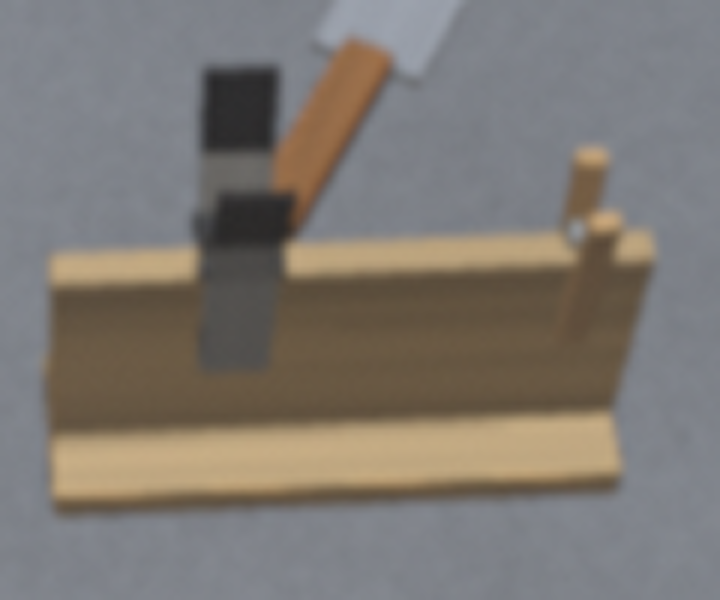

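View pics/c4.png

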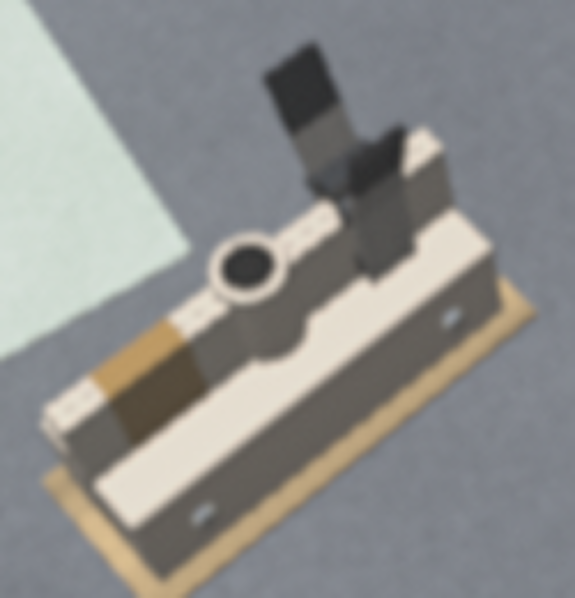

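```bash
cat > h.py <<'E'
import numpy as np,cv2,pickle
def ray(v,px,z):
    d=v["R"].T@np.array([(px[0]-v["cx"])/v["fx"],(px[1]-v["cy"])/v["fy"],1.]); c=-v["R"].T@v["t"]
    return c+d*(z-c[2])/d[2]
def proj(v,X):
    p=np.atleast_2d(X)@v["R"].T+v["t"]; return np.c_[v["fx"]*p[:,0]/p[:,2]+v["cx"],v["fy"]*p[:,1]/p[:,2]+v["cy"]]
def crop(u,off,s): return [off[0]+(u[0]+.5)/s-.5,off[1]+(u[1]+.5)/s-.5]
E
python3 - <<'E'
from h import *
np.set_printoptions(precision=1,suppress=True)
d=pickle.load(open("d0.pkl","rb")); S=d["scene"];T=d["top"]
A=lambda u,z:ray(T,crop(u,(175,200),6),z)
B=lambda u,z:ray(T,crop(u,(340,170),6),z)
C=lambda u,z:ray(S,crop(u,(320,110),6),z)
D=lambda u,z:ray(S,crop(u,(160,175),4.6),z)
l=[C(p,110) for p in [(52,288),(50,257),(650,262),(650,235)]]
print("rail top scene",*l, np.mean(l,0)); e=l[2]+l[3]-l[0]-l[1]; print(np.linalg.norm(e)/2,np.degrees(np.arctan2(e[1],e[0])))
l=[A(p,0) for p in [(145,68),(82,230),(662,255),(603,418)]]
print("rail foot top z0",*l,np.mean(l,0)); e=l[0]+l[1]-l[2]-l[3]; print(np.linalg.norm(e)/2,np.degrees(np.arctan2(e[1],e[0])))
print("top rail end",A((632,320),110))
l=[A(p,180) for p in [(400,170),(470,190),(335,345),(405,368)]]; print("tips?",*l,np.mean(l,0))
print("tip scene -x?",C((205,68),180),C((278,68),180),"near",C((222,193),180),C((295,193),180))
print("spout",D((248,267),121),B((415,225),121))
print("tape scene",*[D(p,115) for p in [(95,377),(162,320),(110,398),(185,342)]])
l=[D(p,115) for p in [(42,412),(68,440),(427,128),(447,152)]]; print("flange ends",*l,np.mean(l,0));e=l[2]+l[3]-l[0]-l[1]; print(np.linalg.norm(e)/2,np.degrees(np.arctan2(e[1],e[0])))
print("flange end top",B((655,130),115),B((150,335),115), "tape",B((557,173),115))
E
```

```text
rail top scene [483.6  73.  110. ] [470.1  78.4 110. ] [561.8 275.9 110. ] [550.8 282.5 110. ] [516.6 177.4 110. ]
218.41829596528578 68.6788444570373
rail foot top z0 [587.1 270.    0. ] [522.7 294.6   0. ] [506.1  63.    0. ] [442.4  87.6   0. ] [514.6 178.8   0. ]
222.17290374165412 68.71217415316444
top rail end [480.1  66.7 110. ]
tips? [531.5 137.6 180. ] [524.2 114.4 180. ] [474.4 159.2 180. ] [466.2 136.2 180. ] [499.1 136.8 180. ]
tip scene -x? [467.1 138.6 180. ] [477.6 161.9 180. ] near [521.  118.5 180. ] [531.2 141.  180. ]
spout [ 570.  -210.5  121. ] [ 570.1 -213.5  121. ]
tape scene [ 590.7 -283.5  115. ] [ 576.  -250.9  115. ] [ 602.6 -280.4  115. ] [ 590.1 -245.   115. ]
flange ends [ 597.5 -307.4  115. ] [ 614.1 -300.9  115. ] [ 530.2 -117.4  115. ] [ 545.8 -113.6  115. ] [ 571.9 -209.8  115. ]
200.48799119583867 109.76456753618065
flange end top [ 603.  -304.4  115. ] [ 533.6 -117.   115. ] tape [ 588.2 -267.6  115. ]
```

```bash
python3 -m crank '{"slide":[[-0.0245,-0.0164,0],[-0.0245,-0.0164,0],[-0.0245,-0.0164,0],[-0.0245,-0.0164,0],[-0.0245,-0.0164,0],[-0.0245,-0.0164,0],[-0.0245,-0.0164,0],[-0.0245,-0.0164,0]],"twist":[0,0,0,0,0,0,0,0]}' 0 40
python3 -m crank '{"slide":[[-0.0245,-0.0164,0],[-0.0245,-0.0164,0],[-0.0245,-0.0164,0],[-0.0245,-0.0164,0],[-0.0245,-0.0164,0],[-0.0245,-0.0164,0],[-0.0245,-0.0164,0],[-0.0245,-0.0164,0]],"twist":[0,0,0,0,0,0,0,0]}'
python3 -m crank '{"slide":[[0,0,0],[0,0,0],[0,0,0],[0,0,0],[0,0,0],[0,0,0]],"twist":[0.136,0.136,0.136,0.136,0.136,0.136]}'
python3 -m crank '{"slide":[[0,0,0],[0,0,0],[0,0,0],[0,0,0],[0,0,0],[0,0,0],[0,0,0]],"twist":[0.136,0.136,0.136,0.136,0.136,0,0]}'
python3 - <<'E'
from h import *
from bench import status,viewer
s=status.sense(); v=viewer.snapshot("wrist"); print(s["time"],s["tool_pos"],s["tcp_rot"],s["joint_pos"]); print({k:v[k] for k in v if k!="img"})
pickle.dump((s,v),open("w1.pkl","wb")); cv2.imwrite("pics/w1.png",v["img"][:,:,::-1])
E
```

```text
time: 0.9
tool_pos: [377.8, 338.8, 230.9]
tcp_rot: [-180.0, -0.0, 154.7]
ft_force: [-0.1, 0.4, -0.2]
finger_gap: 85.6
time: 1.7
tool_pos: [498.9, 136.4, 230.9]
tcp_rot: [-180.0, -0.0, 154.7]
ft_force: [0.7, 0.4, 0.7]
finger_gap: 85.7
time: 2.3
tool_pos: [498.4, 137.5, 230.8]
tcp_rot: [-179.9, -0.0, 107.6]
ft_force: [0.2, -0.7, -0.1]
finger_gap: 85.2
time: 3.0
tool_pos: [498.5, 137.6, 231.0]
tcp_rot: [-180.0, 0.0, 69.2]
ft_force: [-0.4, -0.6, 0.2]
finger_gap: 85.5
3.0 [498.49412126 137.5707077  230.9630703 ] [-1.79970509e+02  1.84582783e-02  6.92074456e+01] [ 9.74662877e+00 -5.39745019e+00  9.83267697e+01 -9.13618913e-04
  8.71054599e+01  3.05392343e+01]
{'fx': 334.7507901282105, 'fy': 334.7507901282105, 'cx': 324.1925056538212, 'cy': 198.73932441697323, 'hand_eye': array([[ 9.40798142e-04, -9.48692935e-01, -3.16197454e-01,
         8.10293543e+01],
       [ 9.99999235e-01,  6.38754196e-04,  1.05888212e-03,
        -1.27114125e-02],
       [-8.02581534e-04, -3.16198209e-01,  9.48692811e-01,
        -1.42437206e+02],
       [ 0.00000000e+00,  0.00000000e+00,  0.00000000e+00,
         1.00000000e+00]])}
```

View pics/w1.png

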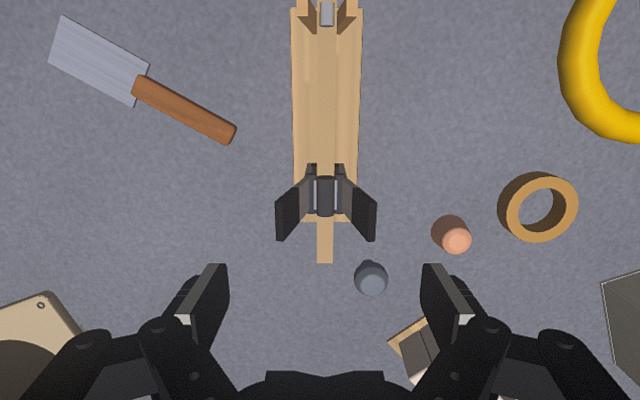

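```bash
cat >> h.py <<'E'
from scipy.spatial.transform import Rotation as Ro
def wray(s,v,px,z):
    Rt=Ro.from_euler("xyz",s["tcp_rot"],degrees=True).as_matrix(); H=v["hand_eye"]
    c=Rt@H[:3,3]+s["tool_pos"]; d=Rt@H[:3,:3]@np.array([(px[0]-v["cx"])/v["fx"],(px[1]-v["cy"])/v["fy"],1.])
    return c+d*(z-c[2])/d[2]
E
python3 - <<'E'
from h import *
np.set_printoptions(precision=1,suppress=True)
s,v=pickle.load(open("w1.pkl","rb"))
l=[wray(s,v,p,179.5) for p in [(276,202),(276,241),(377,202),(377,241)]]; print(*l,np.mean(l,0))
print(wray(s,v,(325,263),110),wray(s,v,(325,180),124))
for n in [(292,10),(361,10)]: print(wray(s,v,n,5))
im=v["img"][:,:,::-1]; cv2.imwrite("pics/w1c.png",cv2.resize(im[150:270,260:400],None,fx=5,fy=5,interpolation=cv2.INTER_CUBIC))
E
```

```text
[476.1 161.3 179.5] [465.7 137.2 179.5] [534.  139.4 179.5] [525.9 114.3 179.5] [500.4 138.1 179.5]
[475.7  74.7 110. ] [503.9 149.5 124. ]
[523.3 291.2   5. ]
[586.3 267.3   5. ]
```

View pics/w1c.png

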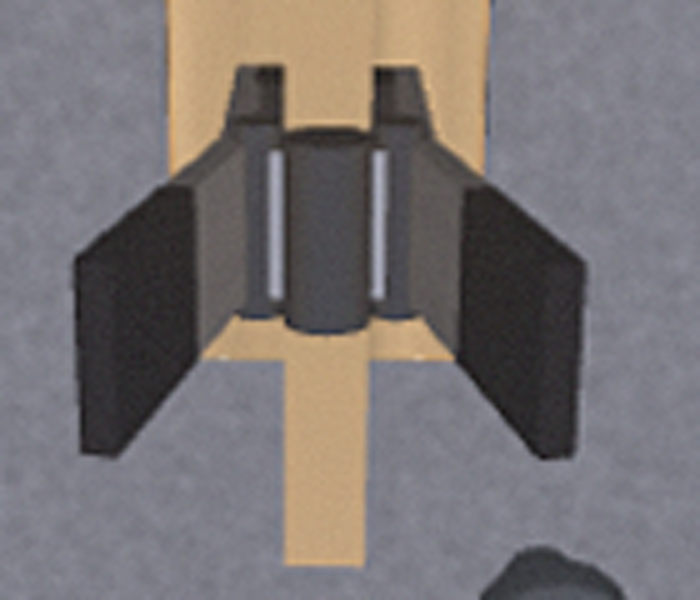

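```bash
python3 -m crank '{"slide":[[0.001,0.0013,0],[0,0,0.015],[0,0,0.015],[0,0,0.015],[0,0,0.015],[0,0,0.015],[0,0,0.016],[0,0,0]],"twist":[0.009,0,0,0,0,0,0,0]}'
python3 - <<'E'
from h import *
from bench import status,viewer
s=status.sense(); v=viewer.snapshot("wrist"); print(s["time"],s["tool_pos"],s["tcp_rot"],s["ft_force"])
cv2.imwrite("pics/w2.png",v["img"][:,:,::-1])
E
```

```text
time: 3.85
tool_pos: [498.2, 137.7, 136.8]
tcp_rot: [-179.7, 0.2, 68.5]
ft_force: [0.1, -0.3, -0.3]
finger_gap: 85.6
3.85 [498.18012001 137.69485739 136.79156463] [-1.79742984e+02  1.57027414e-01  6.84593549e+01] [ 0.1171896  -0.27984363 -0.31727257]
```

View pics/w2.png

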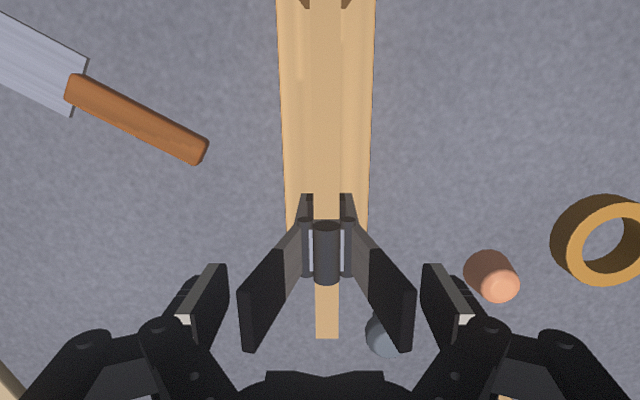

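```bash
python3 -m crank '{"slide":[[0.001,0.001,0],[0,0,0]],"twist":[0,0]}'; python3 -m crank '{"slide":[[0,0,0],[0,0,0]],"twist":[0,0]}'
```

```text
time: 4.1
tool_pos: [502.4, 138.8, 141.4]
tcp_rot: [179.9, -0.1, 68.5]
ft_force: [-0.7, 0.3, 0.2]
finger_gap: 85.4
time: 4.3
tool_pos: [502.0, 138.7, 140.9]
tcp_rot: [179.9, -0.0, 68.5]
ft_force: [-0.6, -0.5, 0.5]
finger_gap: 85.3
```

```bash
python3 -m crank '{"slide":[[-0.001,-0.0013,0.0],[0,0,0],[0,0,0]],"twist":[0,0,0]}'; python3 -m crank '{"slide":[[0,0,0],[0,0,0],[0,0,0],[0,0,0],[0,0,0],[0,0,0],[0,0,0],[0,0,0]],"twist":[0,0,0,0,0,0,0,0]}' 1 45
python3 - <<'E'
from h import *
from bench import status,viewer
s=status.sense(); v=viewer.snapshot("wrist"); print(s["time"],s["tool_pos"],s["tcp_rot"],s["ft_force"],s["finger_gap"])
cv2.imwrite("pics/w3.png",v["img"][:,:,::-1])
E
```

```text
time: 4.6
tool_pos: [499.9, 138.2, 140.4]
tcp_rot: [180.0, -0.0, 68.5]
ft_force: [-0.2, 0.1, -0.2]
finger_gap: 86.0
time: 5.4
tool_pos: [501.0, 139.0, 143.9]
tcp_rot: [179.9, -0.1, 68.5]
ft_force: [-8.8, 1.1, 21.9]
finger_gap: 32.8
5.4 [501.04382622 138.97584231 143.85640812] [ 1.79873119e+02 -1.38201050e-01  6.84763277e+01] [-8.75836792  1.13913431 21.94794138] 32.79060327598401
```

View pics/w3.png

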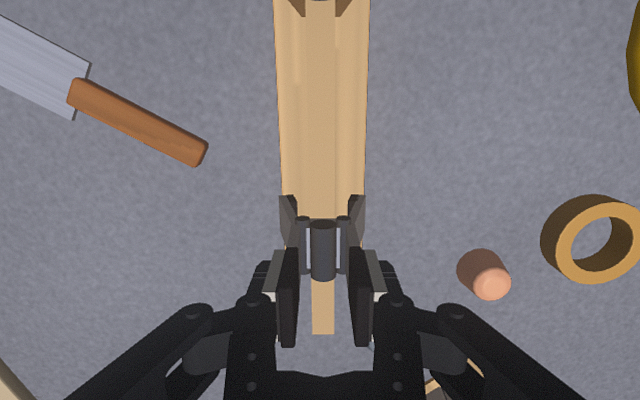

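```bash
python3 -m crank '{"slide":[[0,0,-0.003],[0,0,-0.005],[0,0,-0.01],[0,0,-0.015],[0,0,-0.02],[0,0,-0.02],[0,0,-0.02],[0,0,-0.01]],"twist":[0,0,0,0,0,0,0,0]}'; python3 -m crank '{"slide":[[0,0,-0.01],[0,0,-0.02],[0,0,-0.02],[0,0,-0.01],[0,0,0],[0,0,0]],"twist":[0,0,0,0,0,0]}'
python3 - <<'E'
from h import *
from bench import status,viewer
s=status.sense(); v=viewer.snapshot("wrist"); print(s["time"],s["tool_pos"],s["tcp_rot"],s["ft_force"],s["finger_gap"])
cv2.imwrite("pics/w4.png",v["img"][:,:,::-1])
E
```

```text
time: 6.25
tool_pos: [501.0, 138.3, 246.5]
tcp_rot: [179.8, -0.1, 68.5]
ft_force: [1.1, 0.5, -1.7]
finger_gap: 32.9
time: 6.85
tool_pos: [499.8, 138.1, 302.4]
tcp_rot: [-179.9, 0.0, 68.5]
ft_force: [0.1, -0.6, -1.8]
finger_gap: 32.9
6.85 [499.75499639 138.11974084 302.38869481] [-1.79947455e+02  3.10088314e-02  6.84584264e+01] [ 0.14760917 -0.62726004 -1.75595824] 32.921476294119
```

View pics/w4.png

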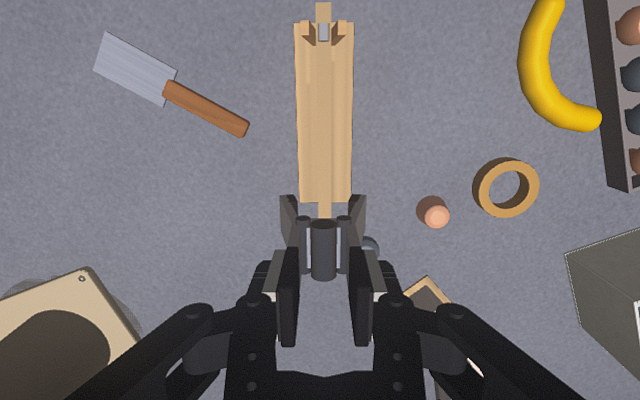

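```bash
python3 -m crank '{"slide":[[-0.0215,0.0145,0],[-0.0215,0.0145,0],[-0.0215,0.0145,0],[-0.0215,0.0145,0],[-0.0215,0.0145,0],[-0.0215,0.0145,0],[-0.0215,0.0145,0],[-0.0215,0.0145,0]],"twist":[0,0,0,0,0,0,0,0]}'
python3 -m crank '{"slide":[[-0.0215,0.0145,0],[-0.0215,0.0145,0],[-0.0215,0.0145,0],[-0.0215,0.0145,0],[-0.0215,0.0145,0],[-0.0215,0.0145,0],[-0.0215,0.0145,0],[-0.0215,0.0145,0]],"twist":[0,0,0,0,0,0,0,0]}'
python3 -m crank '{"slide":[[0,0,0],[0,0,0],[0,0,0],[0,0,0],[0,0,0],[0,0,0],[0,0,0],[0,0,0]],"twist":[-0.12,-0.12,-0.12,-0.12,-0.12,-0.124,0,0]}'
python3 - <<'E'
from h import *
from bench import status,viewer
s=status.sense(); v=viewer.snapshot("wrist"); print(s["time"],s["tool_pos"],s["tcp_rot"],s["ft_force"],s["finger_gap"])
cv2.imwrite("pics/w5.png",v["img"][:,:,::-1])
pickle.dump((s,v),open("w5.pkl","wb"))
for n in ["scene","top"]:
    q=viewer.snapshot(n); cv2.imwrite(f"pics/{n}5.png",q["img"][:,:,::-1])
E
```

```text
time: 7.7
tool_pos: [544.2, -65.4, 301.6]
tcp_rot: [-179.9, 0.0, 68.5]
ft_force: [0.1, 0.1, -1.3]
finger_gap: 32.7
time: 8.5
tool_pos: [589.1, -267.8, 301.3]
tcp_rot: [-179.8, -0.0, 68.5]
ft_force: [0.1, 0.4, -1.2]
finger_gap: 32.6
time: 9.3
tool_pos: [589.1, -266.8, 302.0]
tcp_rot: [-179.9, -0.1, 109.7]
ft_force: [-0.4, 0.4, -1.4]
finger_gap: 32.3
9.3 [ 589.10822978 -266.7785776   302.01949491] [-1.79927272e+02 -8.05994014e-02  1.09733367e+02] [-0.35583881  0.36834185 -1.38842102] 32.30840528139973
```

View pics/w5.png

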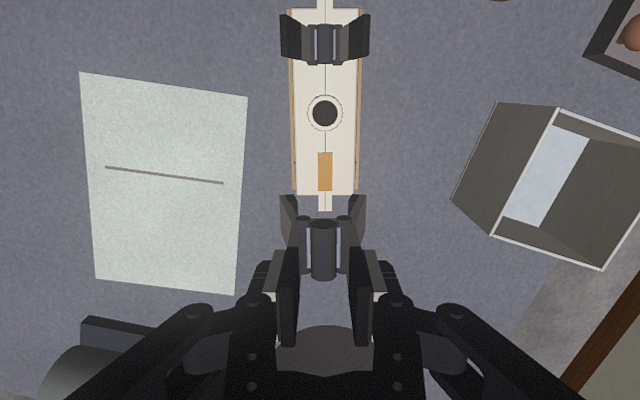

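View pics/scene5.png

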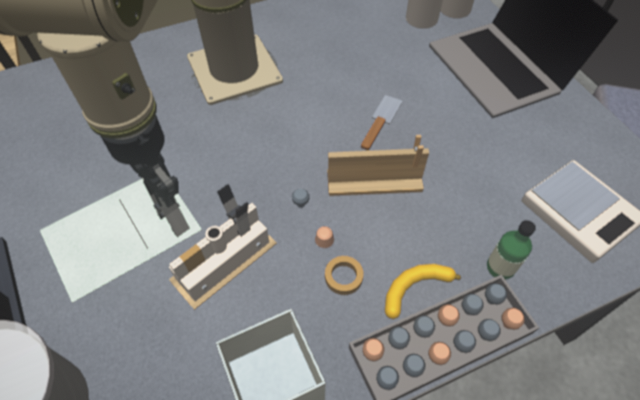

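Wrist view: clip in hand (bridge ~323,250), tape at (318–332, 152–191), spout (325,113). Measure it.

```bash
python3 - <<'E'
from h import *
np.set_printoptions(precision=1,suppress=True)
s,v=pickle.load(open("w5.pkl","rb"))
Rt=Ro.from_euler("xyz",s["tcp_rot"],degrees=True).as_matrix()
l=[wray(s,v,p,115) for p in [(318,152),(332,152),(318,191),(332,191)]]; print(*l); m=np.mean(l,0);print("tape",m)
print("spout",wray(s,v,(325,113),121)); a=wray(s,v,(325,210),115);print("end",a)
sp=wray(s,v,(325,113),121); e=sp-a; print(np.degrees(np.arctan2(e[1],e[0])),np.linalg.norm(e[:2]))
print("tool-frame offset tape - tcp",Rt.T@(m-s["tool_pos"]))
# clip in tool frame: bridge top z = tool +~20 (origin 33 below TCP, bridge 14 thick)
for p in [(310,248),(336,248),(323,220),(323,280)]:
    for z in (302-19,302-26): print(p,z,Rt.T@(wray(s,v,p,z)-s["tool_pos"]))
im=v["img"][:,:,::-1]; cv2.imwrite("pics/w5c.png",cv2.resize(im[0:300,270:380],None,fx=4,fy=4,interpolation=cv2.INTER_CUBIC)[600:1200])
cv2.imwrite("pics/w5d.png",cv2.resize(im[90:220,280:370],None,fx=4.6,fy=4.6,interpolation=cv2.INTER_CUBIC))
E
```

```text
[ 576.4 -249.9  115. ] [ 589.5 -245.2  115. ] [ 589.9 -288.   115. ] [ 603.4 -283.1  115. ]
tape [ 589.8 -266.6  115. ]
spout [ 570.  -211.8  121. ]
end [ 603.7 -305.2  115. ]
109.83868260242109 99.2641929468788
tool-frame offset tape - tcp [ -0.3   0.9 187. ]
(310, 248) 283 [-0.6 -7.7 19. ]
(310, 248) 276 [-4.1 -8.  26. ]
(336, 248) 283 [-0.6  6.2 19. ]
(336, 248) 276 [-4.1  6.5 26. ]
(323, 220) 283 [15.6 -0.7 19. ]
(323, 220) 276 [12.7 -0.7 26. ]
(323, 280) 283 [-20.2  -0.7  19. ]
(323, 280) 276 [-24.6  -0.7  26. ]
```

View pics/w5c.png

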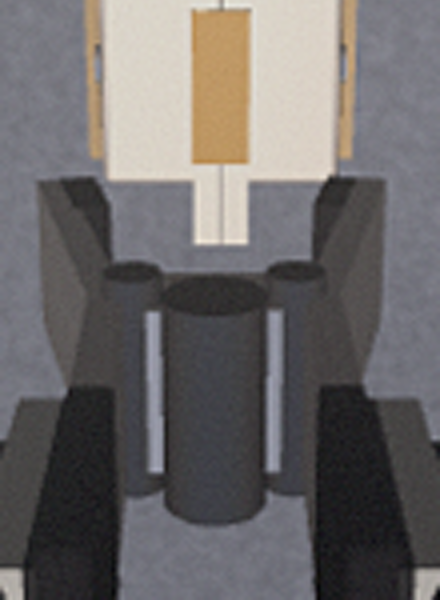

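View pics/w5d.png

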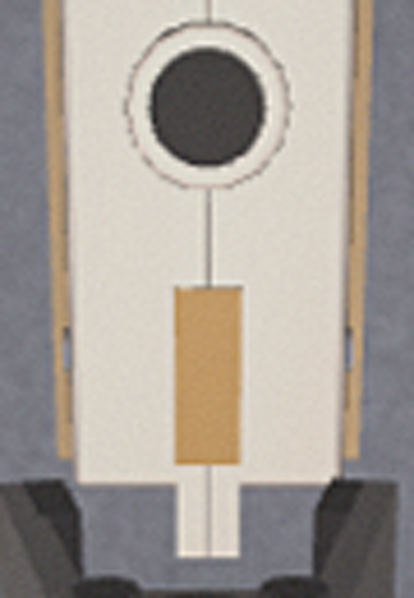

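```bash
python3 -m crank '{"slide":[[0.001,0.0016,0.01],[0,0,0.02],[0,0,0.02],[0,0,0.02],[0,0,0.02],[0,0,0.01],[0,0,0],[0,0,0]],"twist":[0,0,0,0,0,0,0,0]}'
python3 - <<'E'
from h import *
from bench import status,viewer
s=status.sense(); v=viewer.snapshot("wrist"); print(s["time"],s["tool_pos"],s["tcp_rot"],s["ft_force"],s["finger_gap"])
cv2.imwrite("pics/w6.png",v["img"][:,:,::-1])
for n in ["scene"]:
    q=viewer.snapshot(n); cv2.imwrite(f"pics/{n}6.png",cv2.resize(q["img"][100:300,100:300,::-1],None,fx=3,fy=3,interpolation=cv2.INTER_CUBIC))
E
```

```text
time: 10.25
tool_pos: [590.8, -265.5, 203.8]
tcp_rot: [180.0, 0.0, 109.9]
ft_force: [-0.2, -1.0, -0.6]
finger_gap: 32.3
10.25 [ 590.81446161 -265.54559133  203.77215839] [1.79982841e+02 1.71853979e-02 1.09924668e+02] [-0.1578853  -1.04528157 -0.60259364] 32.322097892188495
```

View pics/w6.png

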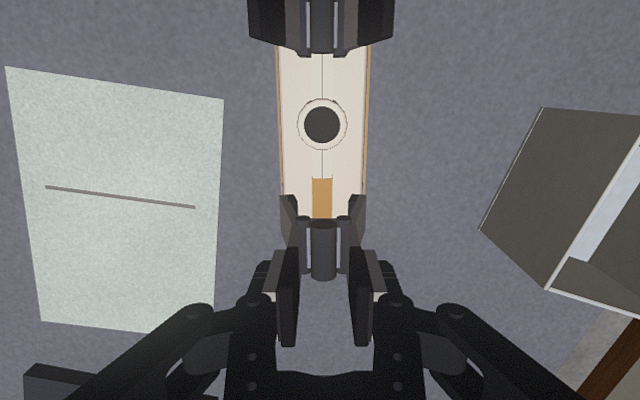

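View pics/scene6.png

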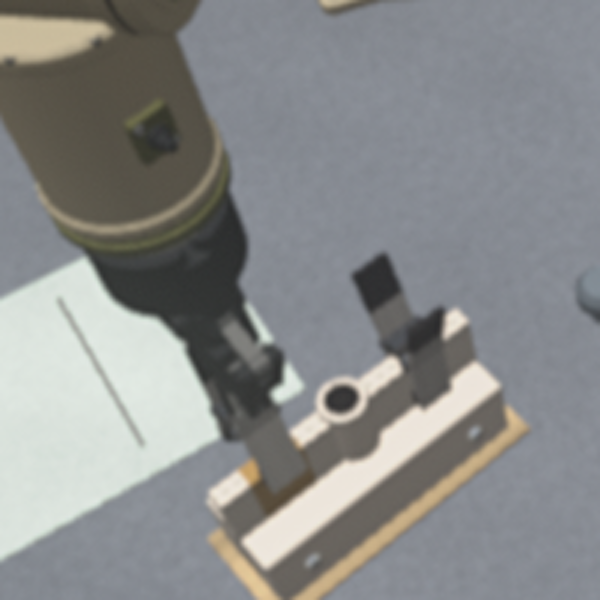

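```bash
python3 -m crank '{"slide":[[0,0,0.01],[0,0,0.01],[0,0,0.01],[0,0,0.01],[0,0,0.007],[0,0,0.003],[0,0,0],[0,0,0]],"twist":[0,0,0,0,0,0,0,0]}';python3 -m crank '{"slide":[[0,0,0.002],[0,0,0.001],[0,0,0]],"twist":[0,0,0]}'
```

```text
time: 11.15
tool_pos: [590.9, -265.6, 153.7]
tcp_rot: [180.0, 0.0, 109.9]
ft_force: [-0.1, -0.3, -0.8]
finger_gap: 32.8
time: 11.45
tool_pos: [590.6, -265.5, 150.3]
tcp_rot: [-180.0, 0.0, 109.9]
ft_force: [-0.3, -0.3, -1.3]
finger_gap: 32.7
```

```bash
python3 -m crank '{"slide":[[0,0,0.002],[0,0,0.001],[0,0,0]],"twist":[0,0,0]}';python3 -m crank '{"slide":[[0,0,0.001],[0,0,0]],"twist":[0,0]}';python3 -m crank '{"slide":[[0,0,0.001],[0,0,0]],"twist":[0,0]}'
```

```text
time: 11.75
tool_pos: [591.0, -265.7, 149.0]
tcp_rot: [180.0, 0.1, 109.9]
ft_force: [-4.3, 1.2, 6.4]
finger_gap: 32.8
time: 11.95
tool_pos: [591.0, -265.9, 149.0]
tcp_rot: [179.9, 0.1, 109.9]
ft_force: [-6.2, 2.2, 13.1]
finger_gap: 32.6
time: 12.15
tool_pos: [591.1, -265.9, 148.9]
tcp_rot: [179.9, 0.1, 109.9]
ft_force: [-8.0, 4.0, 17.8]
finger_gap: 32.4
```

```bash
python3 -m crank '{"slide":[[0,0,0],[0,0,0],[0,0,0],[0,0,0],[0,0,0],[0,0,0],[0,0,0],[0,0,0]],"twist":[0,0,0,0,0,0,0,0]}' 0 40
python3 - <<'E'
from h import *
from bench import status,viewer
s=status.sense(); v=viewer.snapshot("wrist"); print(s["time"],s["tool_pos"],s["tcp_rot"],s["ft_force"],s["finger_gap"])
cv2.imwrite("pics/w7.png",v["img"][:,:,::-1])
E
```

```text
time: 12.95
tool_pos: [590.6, -265.5, 145.3]
tcp_rot: [-180.0, 0.0, 109.9]
ft_force: [-0.2, -0.5, -0.5]
finger_gap: 85.1
12.95 [ 590.62859997 -265.50599019  145.29127569] [-1.79998384e+02  1.59446955e-04  1.09940627e+02] [-0.2388086  -0.45116953 -0.45504924] 85.09611225868498
```

View pics/w7.png

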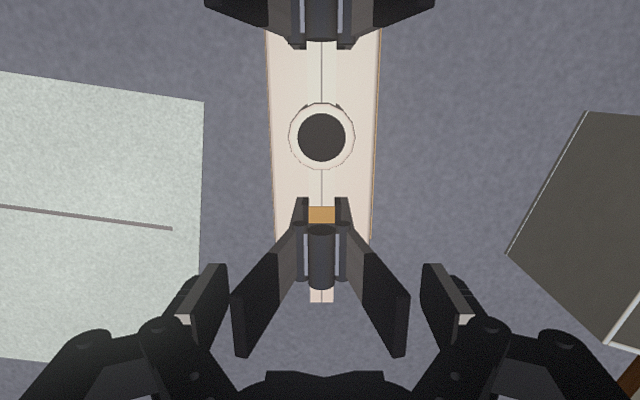

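```bash
python3 -m crank '{"slide":[[0,-0.001,0],[0,0,-0.01],[0,0,-0.02],[0,0,-0.02],[0,0,-0.03],[0,0,-0.03],[0,0,-0.03],[0,0,-0.02]],"twist":[0,0,0,0,0,0,0,0]}'
python3 -m crank '{"slide":[[0,0,0],[-0.03,0,0],[-0.03,0,0],[-0.03,0,0],[0,0,0],[0,0,0]],"twist":[0,0,0,0,0,0]}'
python3 - <<'E'
from h import *
from bench import status,viewer
s=status.sense(); v=viewer.snapshot("wrist"); print(s["time"],s["tool_pos"],s["tcp_rot"],s["ft_force"],s["finger_gap"])
cv2.imwrite("pics/w8.png",v["img"][:,:,::-1]); pickle.dump((s,v),open("w8.pkl","wb"))
q=viewer.snapshot("scene"); cv2.imwrite("pics/scene8.png",cv2.resize(q["img"][100:300,100:400,::-1],None,fx=2.6,fy=2.6,interpolation=cv2.INTER_CUBIC))
E
```

```text
time: 13.8
tool_pos: [590.2, -266.2, 309.4]
tcp_rot: [179.9, 0.2, 109.9]
ft_force: [0.2, -0.9, 0.5]
finger_gap: 85.5
time: 14.4
tool_pos: [620.0, -350.7, 303.6]
tcp_rot: [-179.9, -0.1, 109.9]
ft_force: [-0.5, -0.5, 0.2]
finger_gap: 85.5
14.4 [ 619.95138876 -350.73468526  303.63465523] [-1.79927758e+02 -1.18005932e-01  1.09882325e+02] [-0.52139108 -0.48150796  0.22835508] 85.45868161354271
```

View pics/w8.png

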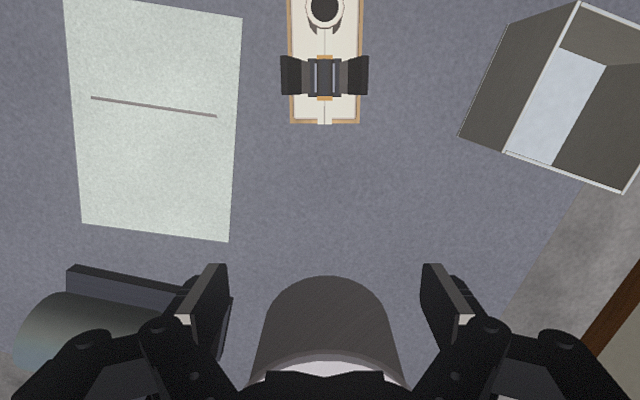

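View pics/scene8.png

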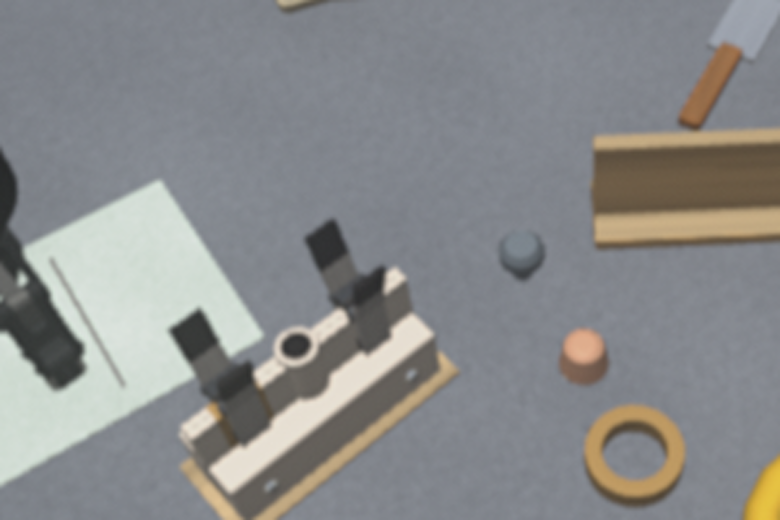

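```bash
python3 - <<'E'
from h import *
np.set_printoptions(precision=1,suppress=True)
s,v=pickle.load(open("w8.pkl","rb"))
l=[wray(s,v,p,184.5) for p in [(281,56),(281,95),(368,56),(368,95)]];print(*l,np.mean(l,0))
m=np.mean(l,0)-[589.8,-266.6,0]; a=np.radians(109.9); print("along",m[:2]@[np.cos(a),np.sin(a)],"across",m[:2]@[np.sin(a),-np.cos(a)])
im=v["img"][:,:,::-1]; cv2.imwrite("pics/w8c.png",cv2.resize(im[0:140,260:390],None,fx=4.2,fy=4.2,interpolation=cv2.INTER_CUBIC))
E
```

```text
[ 555.6 -265.   184.5] [ 563.7 -290.6  184.5] [ 614.6 -243.6  184.5] [ 624.8 -268.5  184.5] [ 589.7 -266.9  184.5]
along -0.26782571419478646 across -0.21849696212770753
```

View pics/w8c.png

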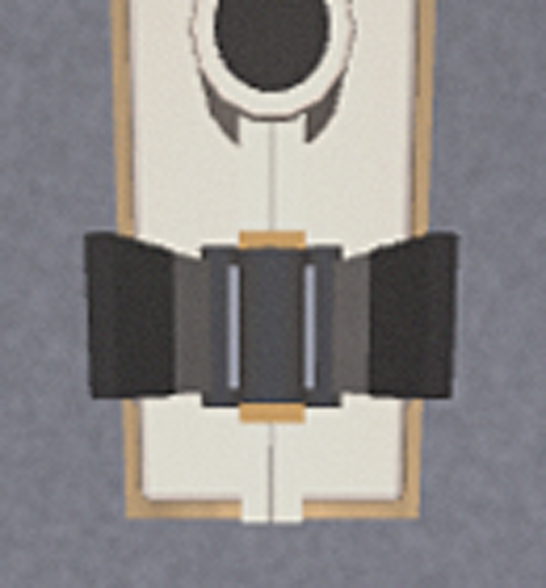

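The clip is centred, square and upright on the tape, and the robot is clear of everything, so I'm handing in.

```bash
python3 -c "
from bench import hand_in
print(hand_in())"
```

```text
the job is handed in; nothing more can be done
None
```

I squeezed the spare clip off the rail, lifted it clear, carried it high over the fitted clip and pushed it down onto the taped half of the flange. I then let go, backed the gripper off and handed the job in at about 14.5 s; no verdict was reported.

- **Position:** my last wrist picture puts the middle of the handle tips within about 0.3 mm of the tape's middle, both along and across the flange. The clip looks upright and square, with tape showing equally on both sides.
- **Seating:** the push down met resistance at the height expected from the rail grasp and rose to about 18 N before I opened the gripper, so the bridge should be resting on the flange. I did not measure the bridge height after release.
- **Grip on the flange:** after release the handles sprang open and the jaws look closed on the flange. I had no way to measure the jaw force or arm angles.
- **Bystanders:** the two castings and the tape roll look unmoved in the last scene picture, though I only checked that by eye. The gripper was clear of everything, with the force reading near zero.

No check failed. The measured hand position wobbled by 2–4 mm just after some moves, so I let it settle before gripping and before releasing.

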